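# Hover a key fob over the transponder reader

## Robot

A 6-joint arm with a two-finger parallel gripper is mounted at the origin on the work surface. World frame = base frame: x ahead of the robot, y to its left, z up, the work surface at z = 0. Lengths are in m, angles in rad, forces in N, time in s.
With the tool pointing down it reaches from about 0.275 to 0.825 m from the base axis. Payload 4.9 kg.
Tool frame: the origin (TCP) lies between the finger pads; the fingertips stand 22 mm ahead of it and the grasp point (between the pads) lies 3 mm ahead of it; z points along the fingers, y is the line along which they close (so a half turn about z gives the same grasp; the last joint's range is limited). The gripper opens to 85 mm and grips with 20 to 120 N. Pads are 22 mm wide; open, the fingers measure 114 mm over their backs; the gripper's body (76 mm by 85 mm) begins 54 mm behind the grasp point. The pads swing forward as they close: fully open they stand 13 mm farther back than shut.
Start: joints at [-1.292, 0.326, -0.193, 1.052, 0, 1.437], TCP at [0.221, -0.504, 0.253] pointing down, gripper open.
Joint ranges: [-2.65, 2.65], [-0.97, 1.79], [-1.3, 1.35], [-1.93, 2.1], [-1.47, 1.37], [-3.14, 3.14]. Speed limits (rad/s): [2.57, 2.57, 3.14, 3.14, 3.14, 3.14].

## Interface

Orientations are given as a 3x3 rotation matrix whose columns are the frame's x, y, z axes.
In Python, from workcell import state, camera, camera_model, job_done gives the robot as it stands. The module is installed in compiled form; this text tells all that it offers.
- The arm moves only by the tool drive_tool, never from a script. Its argument "targets" is a list of rows, each an object with "claw": the opening, from -1 (shut) to 1 (fully open); "dp": the shift along the tool's x, y, z in m, a list of three; "turn": the turn about the tool's z in degrees. A call has 1 to 12 rows; each row shifts and turns the commanded pose from where the row before left it, along the tool's axes as they then stand; what a row does not reach is not made up. A row lasts 1/12 s, in which the tool goes at most 41.7 mm and 7.16 degrees, less where a joint would pass 70% of its speed; a pose out of reach is approached as far as the arm can. A call is refused whole if a number of a shift passes 0.0417 or a number of a turn 7.16, either way. A call with a gripper value outside its range is refused whole. The fingers move at their own pace and stop on an object; "newtons" is the grip in N (left out, the last holds). Time passes only in rows, so rows that do not move let the fingers close. It gives the time, the measured TCP pose, the force, the opening and the grip force at its end, in the units of the state.
- state(): the state, without advancing time (a new reading comes with each control period).
- camera(name): name is "scene" or "top" or "wrist"; returns the picture (420x560x3 uint8, red, green, blue); there is no depth.
- camera_model(name): a dict with "fov_y" (degrees; the focal length in pixels is half the picture's height over the tangent of half this angle, whatever the lens; pixels are square), "cx", "cy" (the principal point, pixels), "D" ([k1, k2, p1, p2, k3] as OpenCV has them; the pictures are not rectified), "R" (3x3) and "t" (3): a world point X has camera coordinates R X + t; the wrist camera has in their place "tool_from_camera" (4x4, takes a point from camera to tool coordinates, whose origin is the TCP and whose axes are the flange's). Camera axes: x right, y down, z forward; pixel columns grow to the right and rows downward; lengths in m; the calibration is good to about 2 mm. A picture is of the moment at which its call begins: read the wrist's pose just before it. camera_model takes no time and is no camera call.
- job_done(): hands the job in; it is judged then, once.
The state is a dict: "time": time; "q": joint angles; "joint_velocities": joint speeds; "joint_efforts": joint torques, N m; "tool_pos": TCP position; "tcp_rot": TCP orientation; "wrist_force": force on the tool from outside, world axes, zero at the start; "wrist_torque": the same for the moment, N m; "width": opening from 0.0 (shut) to 1.0 (fully open); "finger_force": force on a finger pad.
Only numpy, scipy, OpenCV 4.12 (cv2) and the standard library are available. Lean on these libraries where they do the work, as an engineer would, in place of code of your own. Each camera call takes 0.05 s, during which the arm holds its last target. There are 200 camera calls.

## Task

Turn the transponder reader's range dial until its pointer stands at the raised index mark that faces the black antenna pad. Then pick up the white fob shell, lift it over the low key rail that divides the counter and bring it to a stop hovering about a centimetre above the pad, level, centred and lengthwise along it (either way round), without the fob ever touching the reader or the rail. Finish while still holding it there, leaving the dial at its mark and the keys, power brick and battery tester where they lie.

Things in the scene. Friction and masses are not known exactly. Their poses are not given: they have to be found in the camera images.
- reader: Transponder reader, a grey box fixed to the counter, 200 x 110 x 30 mm (x, y, z of its frame); origin at the centre of its underside. It carries the black antenna pad at its +x end and the range dial at its -x end. It lies on one side of the key rail (left or right), the fob on the other.
- pad (a point): Centre of the top face of the flat black rectangular antenna pad, 86 mm (x, long) by 46 mm (y), on the reader at reader x = +45 mm, y = 0, 32 mm above the counter. Axes parallel to the reader's.
- dial_grip (a point): Grip point on the dial's axis at reader x = -55 mm, y = 0, 62 mm above the counter. The dial has an upright finger bar 40 mm long, 12 mm thick, reaching from 40 mm to 72 mm above the counter, on a round disc of 42 mm diameter whose top is 40 mm above the counter (fingertips must stay above that). The point's +x axis runs along the bar towards the pointer end (white line on top, small white nose at its foot) and turns with the dial.
- dial (a joint): Angle of the range dial, rad; grows as the dial turns clockwise seen from above; stops at 0 and 2.6; stays where it is left (friction about 0.03 N m). The pointer's direction in the reader's frame is 1.4 rad minus this value, counter-clockwise from reader +x. It stands at the index mark (raised white block on the dial's rim, on the side of the pad, reader +x) at 1.4. It starts between 0 and 0.8.
- fob: Glossy white fob shell, 75 mm (x) by 38 mm (y) by 16 mm high, about 60 g, lying flat on the counter; origin at the centre of its underside. Three grey buttons on top, and a small steel hoop that juts 8 mm from the +x end.
- rail: Low key rail fixed on the counter, a straight wooden board on edge with an aluminium cap: 340 mm long (its x), at most 18 mm thick (y; brass pegs jut 15 mm from its middle plane at 48 mm height), 70 mm high; origin at the centre of its underside. It runs away from the robot, between reader and fob.
- key_a: Brass valet key lying flat, about 66 x 24 x 4 mm, left (+y) of the rail; origin under its middle. To be left alone.
- key_b: Brass valet key like the other, right (-y) of the rail. To be left alone.
- brick: Beige power brick with a green rocker switch, 55 x 110 x 32 mm, 37 mm over the switch, beyond the far end of the rail; origin at the centre of its underside. To be left alone.
- tester: Small round chrome battery tester, 40 mm diameter, 23 mm high, beyond the far end of the rail; origin at the centre of its underside. To be left alone.
Things that resemble listed ones, but are neither listed nor needed, are in the scene too. There is more than one size of the reader; the job needs the largest. Of the things shaped like the fob, the white one is meant.

How it is judged:
By the outcome, as a careful person would: the job done as asked, in the order asked, and still so for the second after the job is handed in, while the arm keeps its last pose, push and grip.
It also fails if it takes over 64 s, if anything falls off the work surface, if the arm or the gripper's body presses on something with over 40 N, if the wrist force passes 120 N, or if a joint passes its speed limit or range.

## Working session

There is one attempt and no reset: what is moved stays moved. The work goes in short steps, Python scripts to look and compute and a tool call to move; the robot and the scene stay as the last step left them, time stands still between calls to the robot, and variables do not carry over. Pictures are saved under pics/ and viewed, at most 10 in all, crops included, and the job is handed in when it is done.

Besides the shell and the picture viewer there is one more tool, called as name([rows], argument=value, ...), one row to a line, values as JSON. drive_tool: Moves the arm, as the interface text tells. Its arguments: {"type":"object","properties":{"targets":{"type":"array","items":{"type":"object","properties":{"claw":{"type":"number"},"dp":{"type":"array","items":{"type":"number"}},"turn":{"type":"number"}}}},"newtons":{"type":"number"}},"required":["targets"]}

```bash
mkdir -p pics; cat > h.py <<'E'
import numpy as np, cv2
from workcell import state, camera, camera_model, job_done
def K(m):
    f=210/np.tan(np.radians(m["fov_y"])/2); return np.array([[f,0,m["cx"]],[0,f,m["cy"]],[0,0,1.]])
def ext(name,s=None):
    m=camera_model(name)
    if name!="wrist": return m,np.array(m["R"]),np.array(m["t"])
    s=s or state(); T=np.array(m["tool_from_camera"]); Rw=np.array(s["tcp_rot"])
    R=(Rw@T[:3,:3]).T; c=Rw@T[:3,3]+np.array(s["tool_pos"]); return m,R,-R@c
def cast(name,px,z,s=None):
    m,R,t=ext(name,s)
    u=cv2.undistortPoints(np.array(px,float).reshape(-1,1,2),K(m),np.array(m["D"],float))[:,0]
    d=np.c_[u,np.ones(len(u))]@R; c=-R.T@t
    return c+d*((z-c[2])/d[:,2])[:,None]
def proj(name,X,s=None):
    m,R,t=ext(name,s)
    return cv2.projectPoints(np.array(X,float).reshape(-1,3),cv2.Rodrigues(R)[0],t,K(m),np.array(m["D"],float))[0][:,0]
def save(im,n): cv2.imwrite("pics/"+n,im[:,:,::-1])
E
python3 - <<'E'
from h import *
s=state(); print(s)
a=camera("top"); b=camera("scene"); save(a,"top0.png"); save(b,"scene0.png")
np.save("top0.npy",a)
for n in("top","scene"):
    m,R,t=ext(n); print(n,-R.T@t,m["fov_y"])
print(camera_model("wrist")["tool_from_camera"])
E
```

```text
{'time': 0.0, 'q': array([-1.29221267e+00,  3.26943733e-01, -1.93565697e-01,  1.05199809e+00,
        1.42637550e-05,  1.43660507e+00]), 'joint_velocities': array([ 0.0008987 ,  0.00047688, -0.00158667,  0.00128912, -0.00029527,
        0.00027506]), 'joint_efforts': array([-4.11746723e-04, -4.43396544e+01,  2.62444013e+01,  1.54488219e-02,
       -1.78654550e-04,  7.26910201e-06]), 'tool_pos': array([ 0.22050474, -0.50328102,  0.25250878]), 'tcp_rot': array([[ 9.16011245e-01,  4.01152328e-01, -4.56855100e-04],
       [ 4.01152514e-01, -9.16009793e-01,  1.64914471e-03],
       [ 2.43074495e-04, -1.69390367e-03, -9.99998536e-01]]), 'wrist_force': array([0.27573041, 0.76407051, 0.36937798]), 'wrist_torque': array([ 0.0145333 ,  0.00099168, -0.03291105]), 'finger_force': 0.0, 'width': 0.9997732163473181}
top [ 0.43804414 -0.05560596  1.17076759] 45.928363023323854
scene [ 1.34414399 -0.11352475  0.8567521 ] 57.7113716997373
[[-1.69658077e-04 -9.45560217e-01 -3.25447151e-01  8.47170393e-02]
 [ 9.99999378e-01 -5.19126193e-04  9.86971626e-04 -3.07494916e-04]
 [-1.10218925e-03 -3.25446781e-01  9.45559717e-01 -1.20352299e-01]
 [ 0.00000000e+00  0.00000000e+00  0.00000000e+00  1.00000000e+00]]
```

View pics/top0.png

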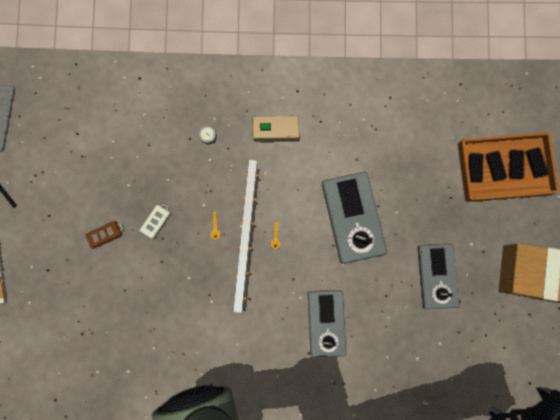

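View pics/scene0.png

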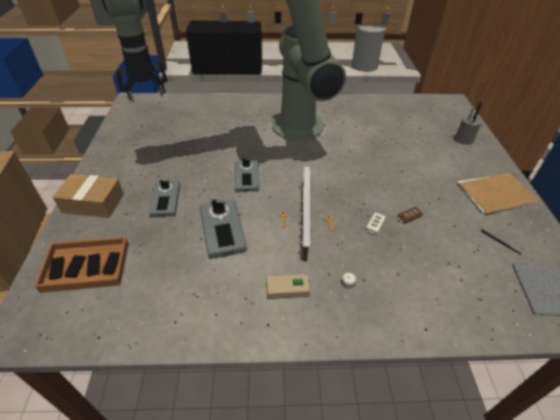

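The top view shows the largest reader centred near (354,217), with its pad at (350,198) and dial at (361,239). The white fob is at (155,221) and the rail runs from (252,161) to (239,311). The scene view agrees. Next I'll measure these.

```bash
cat > m1.py <<'E'
from h import *
a=np.load("top0.npy"); hsv=cv2.cvtColor(a,cv2.COLOR_RGB2HSV); H,S,V=[hsv[:,:,i].astype(int) for i in range(3)]
def rect(mask,roi,z,n):
    x0,y0,x1,y1=roi; M=np.zeros(mask.shape,np.uint8); M[y0:y1,x0:x1]=mask[y0:y1,x0:x1]
    c=max(cv2.findContours(M,0,2)[0],key=cv2.contourArea); b=cv2.boxPoints(cv2.minAreaRect(c))
    P=cast("top",b,z)[:,:2]; e=P[1]-P[0]; f=P[2]-P[1]
    l=e if np.hypot(*e)>np.hypot(*f) else f
    print(n,"c",P.mean(0).round(4),"size",np.hypot(*e).round(4),np.hypot(*f).round(4),"yaw",np.degrees(np.arctan2(l[1],l[0])).round(1))
    return P
rect(V<45,(330,175,372,220),.032,"pad")
rect((V>150)&(S<60),(135,200,175,242),.016,"fob")
rect((V>150)&(S<60),(230,155,262,318),.070,"rail")
rect((V>150)&(S<60),(342,220,382,258),.04,"dial ring")
print(a[190,332],a[198,350],a[239,361],a[233,372], a[250,300])
rect((a[:,:,2].astype(int)>a[:,:,0]+6),(310,165,395,268),.03,"reader")
E
python3 m1.py
python3 -c "
import cv2;a=cv2.imread('pics/top0.png')[215:262,335:388];cv2.imwrite('pics/c1.png',cv2.resize(a,None,fx=11,fy=11,interpolation=2))"
```

```text
pad c [ 0.6173 -0.2448] size 0.0421 0.0822 yaw -166.9
fob c [0.5567 0.2097] size 0.0748 0.0374 yaw -31.8
rail c [ 0.5258 -0.0032] size 0.3424 0.0234 yaw -4.5
dial ring c [ 0.5202 -0.2675] size 0.0596 0.0606 yaw -120.4
[117 123 116] [27 23 22] [60 62 54] [140 142 136] [140 132 117]
reader c [ 0.6548 -0.2316] size 0.0 0.0 yaw 0.0
```

View pics/c1.png

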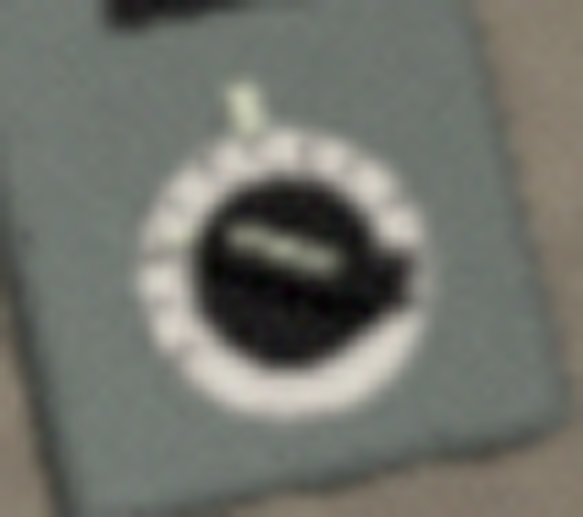

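The crop shows a white line on the bar's top, (230,235)→(340,265) in crop pixels, pointing left and slightly up. The pointer is therefore at about 75° in the world. The reader's yaw is about 13.1°, and the dial-to-pad distance comes out at 0.0997 m against the expected 0.100. The dial value is about 0.33 rad, so it needs about 61° clockwise.

Now I'll approach above the dial.

drive_tool([
  {"claw": 1,"dp": [0.031,-0.008,0.004]},
  {"claw": 1,"dp": [0.031,-0.008,0.004]},
  {"claw": 1,"dp": [0.031,-0.008,0.004]},
  {"claw": 1,"dp": [0.031,-0.008,0.004]},
  {"claw": 1,"dp": [0.031,-0.008,0.004]},
  {"claw": 1,"dp": [0.031,-0.008,0.004]},
  {"claw": 1,"dp": [0.031,-0.008,0.004]},
  {"claw": 1,"dp": [0.031,-0.008,0.004]},
  {"claw": 1,"dp": [0.031,-0.008,0.004]},
  {"claw": 1,"dp": [0.031,-0.008,0.004]},
  {"claw": 1,"dp": [0.031,-0.008,0.004]},
  {"claw": 1,"dp": [0.031,-0.008,0.004]},
])

```text
invalid input at $.targets[0]: expected keys claw, dp, turn
```

drive_tool([
  {"claw": 1,"turn": -6.4},
  {"claw": 1,"turn": -6.4},
  {"claw": 1,"turn": -6.4},
  {"claw": 1,"turn": -6.4},
  {"claw": 1,"turn": -6.4},
  {"claw": 1,"turn": -6.4},
  {"claw": 1,"turn": -6.4},
  {"claw": 1,"turn": -6.3},
  {"claw": 1},
  {"claw": 1},
])

```text
invalid input at $.targets[0]: expected keys claw, dp, turn
```

```bash
python3 - <<'E'
from h import *
s=state(); a=camera("wrist"); save(a,"w1.png"); np.save("w1.npy",a)
import pickle; pickle.dump(s,open("w1.pkl","wb"))
print(s["tool_pos"],s["tcp_rot"].round(4),s["q"].round(2))
print(proj("wrist",[[.5202,-.2675,.04]],s))
E
```

```text
[ 0.2204941  -0.50332084  0.25255522] [[ 9.160e-01  4.011e-01 -4.000e-04]
 [ 4.011e-01 -9.160e-01  1.500e-03]
 [ 2.000e-04 -1.600e-03 -1.000e+00]] [-1.29  0.33 -0.19  1.05 -0.    1.44]
[[ 167.54608988 -237.21734681]]
```

View pics/w1.png

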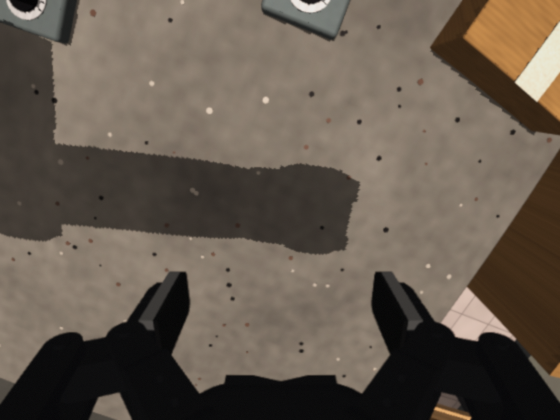

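Both moves were refused because every row needs all three keys. The wrist picture shows only the start area, with the finger pads at about (175,310) and (390,310). I'll repeat the moves with full rows.

drive_tool([
  {"claw": 1,"dp": [0.031,-0.008,0.004],"turn": 0},
  {"claw": 1,"dp": [0.031,-0.008,0.004],"turn": 0},
  {"claw": 1,"dp": [0.031,-0.008,0.004],"turn": 0},
  {"claw": 1,"dp": [0.031,-0.008,0.004],"turn": 0},
  {"claw": 1,"dp": [0.031,-0.008,0.004],"turn": 0},
  {"claw": 1,"dp": [0.031,-0.008,0.004],"turn": 0},
  {"claw": 1,"dp": [0.031,-0.008,0.004],"turn": 0},
  {"claw": 1,"dp": [0.031,-0.008,0.004],"turn": 0},
  {"claw": 1,"dp": [0.031,-0.008,0.004],"turn": 0},
  {"claw": 1,"dp": [0.031,-0.008,0.004],"turn": 0},
  {"claw": 1,"dp": [0.031,-0.008,0.004],"turn": 0},
  {"claw": 1,"dp": [0.031,-0.008,0.004],"turn": 0},
])

```text
time: 1.15
tool_pos: [0.5239, -0.2653, 0.2048]
tcp_rot: [[0.916, 0.401, -0.0], [0.401, -0.916, 0.0], [-0.0, -0.0, -1.0]]
wrist_force: [-0.4, 0.1, -0.4]
width: 0.999
finger_force: 0.0
```

drive_tool([
  {"claw": 1,"dp": [0,0,0],"turn": -6.4},
  {"claw": 1,"dp": [0,0,0],"turn": -6.4},
  {"claw": 1,"dp": [0,0,0],"turn": -6.4},
  {"claw": 1,"dp": [0,0,0],"turn": -6.4},
  {"claw": 1,"dp": [0,0,0],"turn": -6.4},
  {"claw": 1,"dp": [0,0,0],"turn": -6.4},
  {"claw": 1,"dp": [0,0,0],"turn": -6.4},
  {"claw": 1,"dp": [0,0,0],"turn": -6.3},
  {"claw": 1,"dp": [0,0,0],"turn": 0},
  {"claw": 1,"dp": [0,0,0],"turn": 0},
])

```text
time: 1.98
tool_pos: [0.5228, -0.2665, 0.205]
tcp_rot: [[0.266, 0.964, -0.0], [0.964, -0.266, 0.0], [0.0, -0.001, -1.0]]
wrist_force: [-0.2, -0.6, -0.2]
width: 1.0
finger_force: 0.0
```

```bash
python3 - <<'E'
from h import *
s=state(); a=camera("wrist"); save(a,"w2.png"); np.save("w2.npy",a)
import pickle; pickle.dump(s,open("w2.pkl","wb"))
print(s["tool_pos"],s["tcp_rot"].round(4),s["q"].round(2))
print(proj("wrist",[[.5202,-.2675,.04],[.5202,-.2675,.072]],s))
E
```

```text
[ 0.52275758 -0.26651149  0.20498981] [[ 2.656e-01  9.641e-01 -5.000e-04]
 [ 9.641e-01 -2.656e-01  4.000e-04]
 [ 2.000e-04 -6.000e-04 -1.000e+00]] [-0.6   0.43 -0.17  0.98  0.    1.24]
[[277.24497797 194.92226924]
 [276.90845918 206.19067303]]
```

View pics/w2.png

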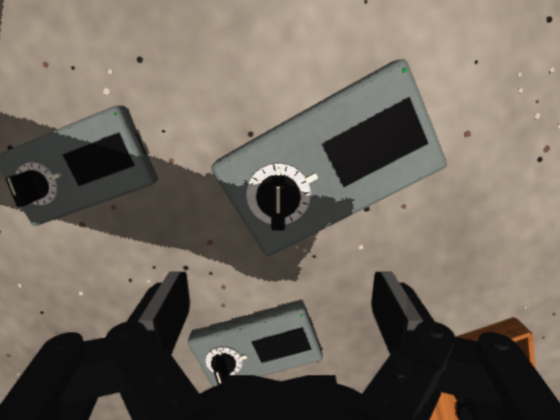

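The wrist view shows the dial at (278,195). The bar spans rows 185–228, with the white line from (278,185) to (278,213), so it is aligned with tool x. The index mark is at (312,178) and the pad is centred at (375,142). Next I'll refine these numbers.

```bash
python3 - <<'E'
from h import *
import pickle
a=np.load("w2.npy"); s=pickle.load(open("w2.pkl","rb")); V=a.max(2).astype(int)
def big(mask,roi):
    x0,y0,x1,y1=roi; M=np.zeros(mask.shape,np.uint8); M[y0:y1,x0:x1]=mask[y0:y1,x0:x1]
    return max(cv2.findContours(M,0,1)[0],key=cv2.contourArea)
def box(c,z):
    P=cast("wrist",cv2.boxPoints(cv2.minAreaRect(c)),z,s)[:,:2]; e=P[1]-P[0];f=P[2]-P[1]
    l=e if np.hypot(*e)>np.hypot(*f) else f
    return P.mean(0).round(4),np.hypot(*e).round(4),np.hypot(*f).round(4),np.degrees(np.arctan2(l[1],l[0])).round(2)
print("pad",box(big(V<40,(310,85,440,195)),.032))
print("line",box(big((V>90),(268,178,288,222)),.072))
# reader outline corners by eye at top height / white ring ellipse
M=np.zeros(V.shape,np.uint8); M[155:232,240:325]=(V>150)[155:232,240:325]
c=cv2.convexHull(np.argwhere(M)[:,::-1].astype(np.int32)); 
ring=[p for p in np.argwhere(M)[:,::-1] if p[0]<306]
P=cast("wrist",np.array(ring,float),.0305,s)[:,:2]
(cx,cy),r=cv2.minEnclosingCircle(P.astype(np.float32)); print("ring",cx,cy,r)
b=big(V<60,(250,170,304,212)); 
E
```

```text
pad (array([ 0.6177, -0.2458]), np.float64(0.0848), np.float64(0.0448), np.float64(12.82))
line (array([ 0.5227, -0.2619]), np.float64(0.0223), np.float64(0.0016), np.float64(74.41))
ring 0.521884560585022 -0.26106637716293335 0.02686045505106449
```

The yaw is about 13.0°, the dial axis is at (0.5203, −0.2683) and the bar is at 74.4°. I'll descend and grip.

drive_tool([
  {"claw": 1,"dp": [-0.0024,-0.0019,0.02],"turn": 0},
  {"claw": 1,"dp": [0,0,0.03],"turn": 0},
  {"claw": 1,"dp": [0,0,0.03],"turn": 0},
  {"claw": 0.2,"dp": [0,0,0.03],"turn": 0},
  {"claw": 0,"dp": [0,0,0.02],"turn": 0},
  {"claw": 0,"dp": [0,0,0.008],"turn": 0},
  {"claw": -0.3,"dp": [0,0,0],"turn": 0},
  {"claw": -0.5,"dp": [0,0,0],"turn": 0},
  {"claw": -0.6,"dp": [0,0,0],"turn": 0},
  {"claw": -0.6,"dp": [0,0,0],"turn": 0},
], newtons=30)

```text
time: 2.87
tool_pos: [0.5216, -0.2692, 0.069]
tcp_rot: [[0.263, 0.965, 0.003], [0.965, -0.263, -0.002], [-0.001, 0.003, -1.0]]
wrist_force: [0.4, 0.3, 0.6]
width: 0.201
finger_force: 0.0
```

drive_tool([
  {"claw": -1,"dp": [0,0,0],"turn": 0},
  {"claw": -1,"dp": [0,0,0],"turn": 0},
  {"claw": -1,"dp": [0,0,0],"turn": 0},
  {"claw": -1,"dp": [0,0,0],"turn": 0},
  {"claw": -1,"dp": [0,0,0],"turn": 0},
  {"claw": -1,"dp": [0,0,0],"turn": 0},
], newtons=30)

```text
time: 3.37
tool_pos: [0.52, -0.2688, 0.069]
tcp_rot: [[0.264, 0.965, -0.0], [0.965, -0.264, -0.001], [-0.001, 0.0, -1.0]]
wrist_force: [-4.6, 0.7, 7.2]
width: 0.135
finger_force: 30.7
```

drive_tool([
  {"claw": -1,"dp": [0,0,0],"turn": 5.14},
  {"claw": -1,"dp": [0,0,0],"turn": 5.14},
  {"claw": -1,"dp": [0,0,0],"turn": 5.14},
  {"claw": -1,"dp": [0,0,0],"turn": 5.14},
  {"claw": -1,"dp": [0,0,0],"turn": 5.14},
  {"claw": -1,"dp": [0,0,0],"turn": 5.14},
  {"claw": -1,"dp": [0,0,0],"turn": 5.14},
  {"claw": -1,"dp": [0,0,0],"turn": 5.14},
  {"claw": -1,"dp": [0,0,0],"turn": 5.14},
  {"claw": -1,"dp": [0,0,0],"turn": 5.14},
  {"claw": -1,"dp": [0,0,0],"turn": 5.14},
  {"claw": -1,"dp": [0,0,0],"turn": 5.14},
])

```text
time: 4.37
tool_pos: [0.5209, -0.2698, 0.069]
tcp_rot: [[0.975, 0.221, 0.001], [0.221, -0.975, -0.003], [0.0, 0.003, -1.0]]
wrist_force: [-2.3, -1.0, 3.4]
width: 0.134
finger_force: 30.1
```

drive_tool([
  {"claw": -1,"dp": [0,0,0],"turn": 0},
  {"claw": -1,"dp": [0,0,0],"turn": 0},
  {"claw": -1,"dp": [0,0,0],"turn": 0},
])

```text
time: 4.62
tool_pos: [0.5209, -0.2698, 0.069]
tcp_rot: [[0.974, 0.228, 0.001], [0.228, -0.974, -0.003], [0.0, 0.003, -1.0]]
wrist_force: [-3.8, -1.7, 7.6]
width: 0.138
finger_force: 30.6
```

drive_tool([
  {"claw": -0.5,"dp": [0,0,0],"turn": 0},
  {"claw": -0.3,"dp": [0,0,0],"turn": 0},
  {"claw": 0,"dp": [0,0,0],"turn": 0},
  {"claw": 0,"dp": [0,0,0],"turn": 0},
  {"claw": 0,"dp": [0,0,0],"turn": 0},
  {"claw": 0,"dp": [0,0,-0.02],"turn": 0},
  {"claw": 0,"dp": [0,0,-0.03],"turn": 0},
  {"claw": 0.5,"dp": [0,0,-0.03],"turn": 0},
  {"claw": 1,"dp": [0,0,-0.03],"turn": 0},
  {"claw": 1,"dp": [0,0,-0.026],"turn": 0},
  {"claw": 1,"dp": [0,0,0],"turn": 0},
  {"claw": 1,"dp": [0,0,0],"turn": 0},
])

```text
time: 5.62
tool_pos: [0.5215, -0.269, 0.2049]
tcp_rot: [[0.974, 0.227, 0.003], [0.227, -0.974, -0.002], [0.003, 0.003, -1.0]]
wrist_force: [-0.9, 0.1, -0.8]
width: 1.005
finger_force: 0.0
```

```bash
python3 - <<'E'
from h import *
import pickle
s=state(); a=camera("wrist"); save(a,"w3.png"); np.save("w3.npy",a); pickle.dump(s,open("w3.pkl","wb"))
print(s["time"],s["tool_pos"],np.degrees(np.arctan2(s["tcp_rot"][1,0],s["tcp_rot"][0,0])),s["width"],s["q"].round(2))
p=proj("wrist",[[.5203,-.2683,.072]],s)[0]; x,y=p.astype(int); print(p)
V=a.max(2).astype(int)
def big(mask,roi):
    x0,y0,x1,y1=[max(0,v) for v in roi]; M=np.zeros(mask.shape,np.uint8); M[y0:y1,x0:x1]=mask[y0:y1,x0:x1]
    return max(cv2.findContours(M,0,1)[0],key=cv2.contourArea)
def box(c,z):
    P=cast("wrist",cv2.boxPoints(cv2.minAreaRect(c)),z,s)[:,:2]; e=P[1]-P[0];f=P[2]-P[1]
    l=e if np.hypot(*e)>np.hypot(*f) else f
    return P.mean(0).round(4),np.hypot(*e).round(4),np.hypot(*f).round(4),np.degrees(np.arctan2(l[1],l[0])).round(2)
q=proj("wrist",[[.6177,-.2458,.032]],s)[0].astype(int); print(q)
print("pad",box(big(V<40,(q[0]-40,q[1]-65,q[0]+40,q[1]+62)),.032))
print("line",box(big(V>90,(x-9,y-28,x+9,y+15)),.072))
E
```

```text
5.6167 [ 0.52146768 -0.26900192  0.20493467] 13.095040598938276 1.0047720700561755 [-0.6   0.43 -0.17  0.97  0.    2.31]
[278.82822688 206.14263773]
[278  79]
pad (array([ 0.6174, -0.2464]), np.float64(0.0432), np.float64(0.0839), np.float64(-165.69))
line (array([ 0.5281, -0.2679]), np.float64(0.0008), np.float64(0.0204), np.float64(-166.87))
```

View pics/w3.png

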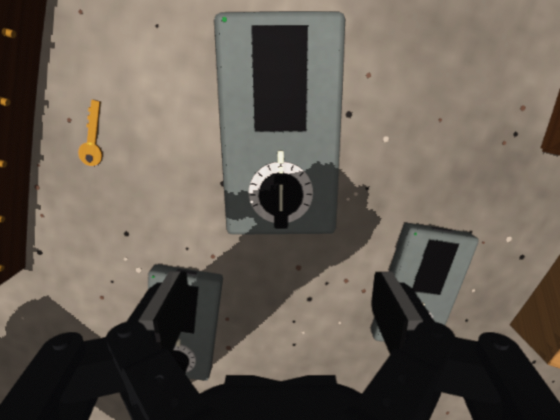

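The pointer line at x=281 lines up with the index mark at (281,157). It measures 13.1° against the reader's 13.0°, so the dial is set. Now I'll move over the rail to the fob.

drive_tool([
  {"claw": 1,"dp": [0.0119,-0.0382,0],"turn": 0},
  {"claw": 1,"dp": [0.0119,-0.0382,0],"turn": 0},
  {"claw": 1,"dp": [0.0119,-0.0382,0],"turn": 0},
  {"claw": 1,"dp": [0.0119,-0.0382,0],"turn": 0},
  {"claw": 1,"dp": [0.0119,-0.0382,0],"turn": 0},
  {"claw": 1,"dp": [0.0119,-0.0382,0],"turn": 0},
  {"claw": 1,"dp": [0.0119,-0.0382,0],"turn": 0},
  {"claw": 1,"dp": [0.0119,-0.0382,0],"turn": 0},
  {"claw": 1,"dp": [0.0119,-0.0382,0],"turn": 0},
  {"claw": 1,"dp": [0.0119,-0.0382,0],"turn": 0},
  {"claw": 1,"dp": [0.0119,-0.0382,0],"turn": 0},
  {"claw": 1,"dp": [0.0119,-0.0382,0],"turn": 0},
])

```text
time: 6.67
tool_pos: [0.5549, 0.2098, 0.2011]
tcp_rot: [[0.972, 0.234, -0.004], [0.234, -0.972, 0.002], [-0.004, -0.002, -1.0]]
wrist_force: [0.4, -0.6, -0.3]
width: 1.0
finger_force: 0.0
```

drive_tool([
  {"claw": 1,"dp": [0,0,0],"turn": -7.1},
  {"claw": 1,"dp": [0,0,0],"turn": -7.1},
  {"claw": 1,"dp": [0,0,0],"turn": -7.1},
  {"claw": 1,"dp": [0,0,0],"turn": -7.1},
  {"claw": 1,"dp": [0,0,0],"turn": -7.1},
  {"claw": 1,"dp": [0,0,0],"turn": -7.1},
  {"claw": 1,"dp": [0,0,0],"turn": -7.1},
  {"claw": 1,"dp": [0,0,0],"turn": -7.1},
  {"claw": 1,"dp": [0,0,0],"turn": -7.1},
  {"claw": 1,"dp": [0,0,0],"turn": -7.1},
  {"claw": 1,"dp": [0,0,0],"turn": -7.1},
  {"claw": 1,"dp": [0,0,0],"turn": -7.1},
])

```text
time: 7.67
tool_pos: [0.5552, 0.2074, 0.201]
tcp_rot: [[-0.155, 0.988, -0.004], [0.988, 0.155, 0.001], [0.002, -0.004, -1.0]]
wrist_force: [-0.2, 0.0, -0.6]
width: 1.001
finger_force: 0.0
```

drive_tool([
  {"claw": 1,"dp": [0,0,0],"turn": -7.1},
  {"claw": 1,"dp": [0,0,0],"turn": -7.1},
  {"claw": 1,"dp": [0,0,0],"turn": -7.1},
  {"claw": 1,"dp": [0,0,0],"turn": -7.1},
  {"claw": 1,"dp": [0,0,0],"turn": -7.1},
  {"claw": 1,"dp": [0,0,0],"turn": -7.1},
  {"claw": 1,"dp": [0,0,0],"turn": -7.1},
  {"claw": 1,"dp": [0,0,0],"turn": 0},
  {"claw": 1,"dp": [0,0,0],"turn": 0},
  {"claw": 1,"dp": [0,0,0],"turn": 0},
])

```text
time: 8.5
tool_pos: [0.5559, 0.2075, 0.2022]
tcp_rot: [[-0.849, 0.529, -0.002], [0.529, 0.849, 0.002], [0.003, 0.0, -1.0]]
wrist_force: [-1.1, 0.5, 0.0]
width: 1.0
finger_force: 0.0
```

```bash
cat > fob.py <<'E'
from h import *
import pickle,sys
s=state(); a=camera("wrist"); save(a,sys.argv[1]+".png")
R=s["tcp_rot"]; print(s["time"],s["tool_pos"],R.round(4),np.degrees(np.arctan2(R[1,0],R[0,0])),s["q"].round(2))
p=proj("wrist",[[.5567,.2097,.016]],s)[0]; x,y=p.astype(int); print(p)
V=a.max(2).astype(int)
M=np.zeros(V.shape,np.uint8); M[max(0,y-75):y+75,max(0,x-65):x+65]=((V>150)&(np.ptp(a.astype(int),axis=2)<50))[max(0,y-75):y+75,max(0,x-65):x+65]
c=max(cv2.findContours(M,0,1)[0],key=cv2.contourArea)
P=cast("wrist",c[:,0],.016,s)[:,:2]
(cx,cy),sz,_=r=cv2.minAreaRect((P*1000).astype(np.float32)); b=cv2.boxPoints(r); e=b[1]-b[0];f=b[2]-b[1]
l=e if np.hypot(*e)>np.hypot(*f) else f; print("fob mm",cx,cy,sz,np.degrees(np.arctan2(l[1],l[0])))
d=np.array([cx/1000,cy/1000,0])-s["tool_pos"]; print("in tool",(R.T@d).round(4))
E
python3 fob.py w4
```

```text
8.5 [0.55592881 0.20747315 0.20215169] [[-8.489e-01  5.286e-01 -2.400e-03]
 [ 5.286e-01  8.489e-01  1.700e-03]
 [ 3.000e-03  2.000e-04 -1.000e+00]] 148.08939054216168 [ 0.23  0.44 -0.15  0.98  0.    0.79]
[281.89486526 186.127046  ]
fob mm 535.0274658203125 222.3004150390625 (36.091514587402344, 23.996583938598633) 58.08836
in tool [0.025  0.0015 0.2022]
```

View pics/w4.png

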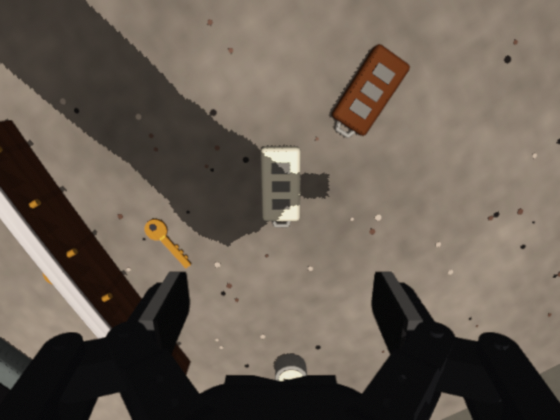

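The fob appears at columns 261–300 and rows 147–221, aligned with the tool axis. Its hoop is at (281,223). The shadow across it split the mask, so I'll use edge profiles instead.

```bash
python3 - <<'E'
from h import *
s=state(); R=s["tcp_rot"]
g=cv2.cvtColor(cv2.imread("pics/w4.png"),6).astype(int)
print("row155",g[155,252:310]); print("row210",g[210,252:310]); print("col265",g[138:160,265],g[210:232,265]); print("col295",g[138:160,295],g[210:232,295])
for z in(.016,.002):
  P=cast("wrist",[[261.5,184],[300,184],[281,147],[281,221]],z,s)
  print(z,((P-s["tool_pos"])@R).round(4))
E
```

```text
row155 [ 50  50  49  49  49  49  49  50  61  83  99 119 166 211 222 226 231 232
 232 232 232 233 233 233 233 233 233 233 234 233 233 233 233 233 233 234
 233 234 234 234 234 234 234 234 232 227 215 188 148 127 124 124 125 125
 125 124 124 124]
row210 [ 52  52  52  52  51  53  52  53  55  59  76  97 107 112 114 114 113 114
 113 111 107 105 106 105 106 106 106 105 107 108 117 155 200 220 224 224
 224 226 229 231 231 231 232 231 228 220 201 169 132 122 123 124 124 124
 124 125 125 125]
col265 [127 126 126 125 123 124 122 115 101 114 158 196 210 214 225 226 224 211
 154 119 115 115] [112 111 111 110 111 110 111 112 109 102  83  63  59  60  78 110 123 126
 127 128 128 129]
col295 [121 120 120 119 119 119 117 110 103 126 171 203 220 229 233 234 234 234
 234 233 233 233] [231 231 231 231 230 230 230 230 228 216 183 136 118 118 118 119 120 120
 121 121 121 121]
0.016 [[ 0.002  -0.0176  0.1864]
 [ 0.002   0.0199  0.1865]
 [ 0.0379  0.0014  0.1865]
 [-0.0366  0.0014  0.1863]]
0.002 [[-0.0017 -0.0184  0.2004]
 [-0.0017  0.0207  0.2004]
 [ 0.0358  0.0014  0.2005]
 [-0.042   0.0014  0.2003]]
```

drive_tool([
  {"claw": 1,"dp": [0.0005,0.0013,0.03],"turn": 0.7},
  {"claw": 1,"dp": [0,0,0.035],"turn": 0},
  {"claw": 1,"dp": [0,0,0.035],"turn": 0},
  {"claw": 0.6,"dp": [0,0,0.03],"turn": 0},
  {"claw": 0.5,"dp": [0,0,0.02],"turn": 0},
  {"claw": 0.4,"dp": [0,0,0.015],"turn": 0},
  {"claw": 0.3,"dp": [0,0,0.01],"turn": 0},
  {"claw": 0.2,"dp": [0,0,0.005],"turn": 0},
  {"claw": 0.1,"dp": [0,0,0],"turn": 0},
  {"claw": 0,"dp": [0,0,0],"turn": 0},
  {"claw": 0,"dp": [0,0,0],"turn": 0},
], newtons=40)

```text
time: 9.47
tool_pos: [0.5576, 0.2096, 0.0244]
tcp_rot: [[-0.844, 0.537, 0.001], [0.537, 0.844, 0.003], [0.0, 0.003, -1.0]]
wrist_force: [-0.5, -0.0, 0.4]
width: 0.503
finger_force: 0.1
```

drive_tool([
  {"claw": -0.1,"dp": [0,0,0],"turn": 0},
  {"claw": -0.2,"dp": [0,0,0],"turn": 0},
  {"claw": -1,"dp": [0,0,0],"turn": 0},
  {"claw": -1,"dp": [0,0,0],"turn": 0},
  {"claw": -1,"dp": [0,0,0],"turn": 0},
  {"claw": -1,"dp": [0,0,0],"turn": 0},
], newtons=40)

```text
time: 9.97
tool_pos: [0.5577, 0.2096, 0.0247]
tcp_rot: [[-0.844, 0.537, 0.002], [0.537, 0.844, 0.003], [-0.0, 0.003, -1.0]]
wrist_force: [-0.5, -0.8, 6.4]
width: 0.426
finger_force: 41.2
```

Gripped, with the pads about 36–38 mm apart and 41 N on the finger. Now I'll lift it and check the hold.

drive_tool([
  {"claw": -1,"dp": [0,0,-0.008],"turn": 0},
  {"claw": -1,"dp": [0,0,-0.017],"turn": 0},
  {"claw": -1,"dp": [0,0,-0.02],"turn": 0},
  {"claw": -1,"dp": [0,0,-0.02],"turn": 0},
  {"claw": -1,"dp": [0,0,-0.02],"turn": 0},
  {"claw": -1,"dp": [0,0,-0.02],"turn": 0},
  {"claw": -1,"dp": [0,0,-0.02],"turn": 0},
  {"claw": -1,"dp": [0,0,-0.02],"turn": 0},
  {"claw": -1,"dp": [0,0,-0.02],"turn": 0},
  {"claw": -1,"dp": [0,0,-0.01],"turn": 0},
  {"claw": -1,"dp": [0,0,0],"turn": 0},
  {"claw": -1,"dp": [0,0,0],"turn": 0},
])

```text
time: 10.97
tool_pos: [0.5569, 0.209, 0.1984]
tcp_rot: [[-0.844, 0.537, 0.0], [0.537, 0.844, 0.002], [0.001, 0.002, -1.0]]
wrist_force: [0.2, 0.1, -0.1]
width: 0.433
finger_force: 40.5
```

```bash
python3 - <<'E'
from h import *
s=state(); R=s["tcp_rot"]; a=camera("wrist"); save(a,"w5.png"); print(s["tool_pos"],R.round(4),s["width"],s["finger_force"])
t=np.array([.6175,-.2460,s["tool_pos"][2]]); print("shift in tool",(R.T@(t-s["tool_pos"])).round(4), "yaw",np.degrees(np.arctan2(R[1,0],R[0,0])))
E
```

```text
[0.55685475 0.20899496 0.19842387] [[-8.437e-01  5.368e-01  2.000e-04]
 [ 5.368e-01  8.437e-01  2.400e-03]
 [ 1.100e-03  2.100e-03 -1.000e+00]] 0.43341430075258375 40.50059258937836
shift in tool [-0.2954 -0.3513 -0.0011] yaw 147.53230611977827
```

View pics/w5.png

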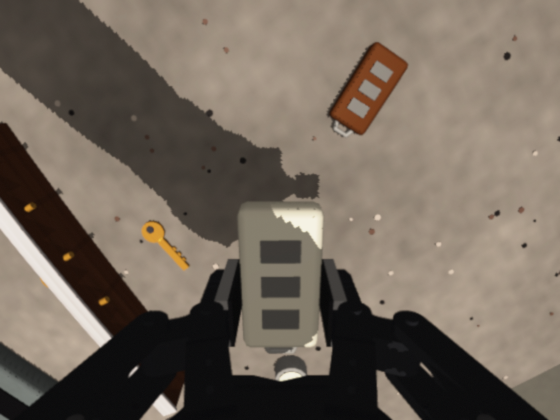

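The fob is held and looks straight at columns 240–322, rows 203–347. I'll check its offset in the grip and the pitch.

```bash
python3 - <<'E'
from h import *
s=state(); R=s["tcp_rot"]
g=cv2.cvtColor(cv2.imread("pics/w5.png"),6).astype(int); print(g[196:222:2,262],g[196:222:2,305],g[338:356:2,262])
T=np.array(s["tool_pos"])
for u,zt in(([281,203],.0247),([281,203],.0087),([281,210],.0087),([281,347],.0087),([240,260],.0087),([322,260],.0087)):
  print(u,zt,((cast("wrist",[u],T[2]-zt,s)[0]-T)@R).round(4))
for x in(-.0375,.0375):
  print(x,[proj("wrist",[T+R@[x+.001,0,z]],s)[0].round(1) for z in(.0087,.0247)])
E
```

```text
[ 60  61  64  88  96  99 107 117 124 124 125 127 126] [ 58 115 125 100 105 119 150 193 220 228 235 240 241] [124 124 124 123 116 144 149 147 143]
[281, 203] 0.0247 [0.0358 0.0011 0.0248]
[281, 203] 0.0087 [0.0411 0.0011 0.0088]
[281, 210] 0.0087 [0.038  0.0011 0.0088]
[281, 347] 0.0087 [-0.0344  0.0011  0.0086]
[240, 260] 0.0087 [ 0.0144 -0.0171  0.0087]
[322, 260] 0.0087 [0.0144 0.0194 0.0087]
-0.0375 [array([278.7, 350.1]), array([278.9, 328.8])]
0.0375 [array([278.4, 209. ]), array([278.6, 197.6])]
```

drive_tool([
  {"claw": -1,"dp": [-0.01,-0.012,0],"turn": 0},
  {"claw": -1,"dp": [-0.018,-0.0215,0],"turn": 0},
  {"claw": -1,"dp": [-0.018,-0.0215,0],"turn": 0},
  {"claw": -1,"dp": [-0.018,-0.0215,0],"turn": 0},
  {"claw": -1,"dp": [-0.018,-0.0215,0],"turn": 0},
  {"claw": -1,"dp": [-0.018,-0.0215,0],"turn": 0},
  {"claw": -1,"dp": [-0.018,-0.0215,0],"turn": 0},
  {"claw": -1,"dp": [-0.018,-0.0215,0],"turn": 0},
  {"claw": -1,"dp": [-0.018,-0.0215,0],"turn": 0},
  {"claw": -1,"dp": [-0.018,-0.0215,0],"turn": 0},
  {"claw": -1,"dp": [-0.018,-0.0215,0],"turn": 0},
  {"claw": -1,"dp": [-0.018,-0.0215,0],"turn": 0},
])

```text
time: 12.02
tool_pos: [0.5978, -0.1134, 0.1955]
tcp_rot: [[-0.844, 0.537, -0.004], [0.537, 0.844, 0.003], [0.005, 0.001, -1.0]]
wrist_force: [0.8, -0.4, -0.3]
width: 0.43
finger_force: 40.5
```

drive_tool([
  {"claw": -1,"dp": [-0.018,-0.0215,0],"turn": 0},
  {"claw": -1,"dp": [-0.018,-0.0215,0],"turn": 0},
  {"claw": -1,"dp": [-0.018,-0.0215,0],"turn": 0},
  {"claw": -1,"dp": [-0.018,-0.0215,0],"turn": 0},
  {"claw": -1,"dp": [-0.0154,-0.0173,0],"turn": 0},
  {"claw": -1,"dp": [0,0,0],"turn": -5.7},
  {"claw": -1,"dp": [0,0,0],"turn": -5.7},
  {"claw": -1,"dp": [0,0,0],"turn": -5.7},
  {"claw": -1,"dp": [0,0,0],"turn": -5.7},
  {"claw": -1,"dp": [0,0,0],"turn": -5.7},
  {"claw": -1,"dp": [0,0,0],"turn": -5.7},
  {"claw": -1,"dp": [0,0,0],"turn": -5.7},
])

```text
time: 13.02
tool_pos: [0.6162, -0.2459, 0.1949]
tcp_rot: [[-0.991, -0.134, -0.004], [-0.134, 0.991, 0.004], [0.003, 0.004, -1.0]]
wrist_force: [-0.1, 0.4, -0.7]
width: 0.43
finger_force: 40.4
```

drive_tool([
  {"claw": -1,"dp": [0,0,0],"turn": -5.7},
  {"claw": -1,"dp": [0,0,0.03],"turn": 0},
  {"claw": -1,"dp": [0,0,0.03],"turn": 0},
  {"claw": -1,"dp": [0,0,0.02],"turn": 0},
  {"claw": -1,"dp": [0,0,0],"turn": 0},
  {"claw": -1,"dp": [0,0,0],"turn": 0},
  {"claw": -1,"dp": [0,0,0],"turn": 0},
])

```text
time: 13.6
tool_pos: [0.6174, -0.2464, 0.1176]
tcp_rot: [[-0.974, -0.227, -0.0], [-0.227, 0.974, 0.002], [-0.0, 0.002, -1.0]]
wrist_force: [0.4, 0.3, -0.2]
width: 0.425
finger_force: 40.5
```

```bash
python3 - <<'E'
from h import *
s=state(); R=s["tcp_rot"]; a=camera("wrist"); b=camera("top"); c=camera("scene"); save(a,"w6.png"); save(b,"t6.png"); save(c,"s6.png")
print(s["time"],s["tool_pos"],R.round(4),s["width"],s["finger_force"])
t=np.array([.6175,-.2460,.0667]); print("shift in tool",(R.T@(t-s["tool_pos"])).round(4), "yaw",np.degrees(np.arctan2(R[1,0],R[0,0])))
m=np.vstack([cv2.resize(a,(400,300)),]); n=cv2.resize(b[165:270,290:430],(400,300),interpolation=2); o=cv2.resize(c[180:270,170:290],(400,300))
save(np.vstack([np.hstack([m,n]),np.hstack([o,o*0])]),"m6.png")
E
```

```text
13.6 [ 0.61740383 -0.24636791  0.11758291] [[-9.738e-01 -2.273e-01 -4.000e-04]
 [-2.273e-01  9.738e-01  2.100e-03]
 [-1.000e-04  2.200e-03 -1.000e+00]] 0.4250287337143061 40.46472787857056
shift in tool [-0.0002  0.0002  0.0509] yaw -166.8627072345554
```

View pics/m6.png

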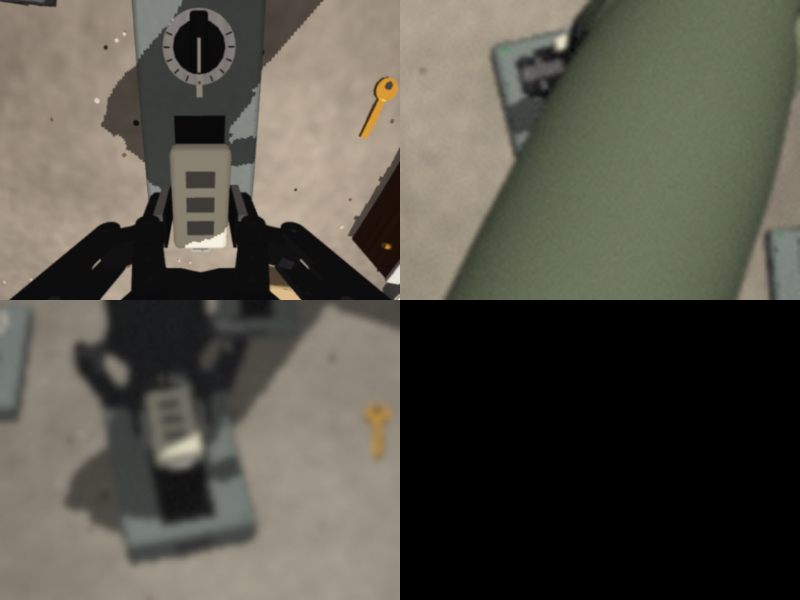

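The wrist view has the fob (columns 170–230) centred over the pad (175–224). The dial pointer at column 200 is still at the index mark. Now I'll lower it to the hover height.

drive_tool([
  {"claw": -1,"dp": [-0.001,0,0.012],"turn": 0},
  {"claw": -1,"dp": [0,0,0.012],"turn": 0},
  {"claw": -1,"dp": [0,0,0.011],"turn": 0},
  {"claw": -1,"dp": [0,0,0.008],"turn": 0},
  {"claw": -1,"dp": [0,0,0.005],"turn": 0},
  {"claw": -1,"dp": [0,0,0.003],"turn": 0},
  {"claw": -1,"dp": [0,0,0],"turn": 0},
  {"claw": -1,"dp": [0,0,0],"turn": 0},
  {"claw": -1,"dp": [0,0,0],"turn": 0},
  {"claw": -1,"dp": [0,0,0],"turn": 0},
  {"claw": -1,"dp": [0,0,0],"turn": 0},
  {"claw": -1,"dp": [0,0,0],"turn": 0},
])

```text
time: 14.75
tool_pos: [0.6183, -0.246, 0.0667]
tcp_rot: [[-0.974, -0.227, 0.0], [-0.227, 0.974, 0.002], [-0.0, 0.002, -1.0]]
wrist_force: [-0.1, -0.7, -0.7]
width: 0.432
finger_force: 40.5
```

```bash
python3 - <<'E'
from h import *
s=state(); a=camera("wrist"); save(a,"w7.png"); print(s["tool_pos"],s["tcp_rot"].round(4),s["wrist_force"].round(2),s["finger_force"],np.abs(s["joint_velocities"]).max())
T=s["tool_pos"];R=s["tcp_rot"]
print([proj("wrist",[T+R@[x,0,.0087]],s)[0].round(1) for x in(-.0375,.0375)], proj("wrist",[[.6175,-.246,.032]-(.043*np.array([.9744,.225,0]))],s))
E
```

```text
[ 0.6182866  -0.24598412  0.066679  ] [[-9.738e-01 -2.273e-01  1.000e-04]
 [-2.273e-01  9.738e-01  1.900e-03]
 [-5.000e-04  1.800e-03 -1.000e+00]] [-0.07 -0.65 -0.69] 40.47899901866913 0.0034947273344564204
[array([279.6, 351.1]), array([279.5, 210.2])] [[280.03984854 180.46440886]]
```

View pics/w7.png

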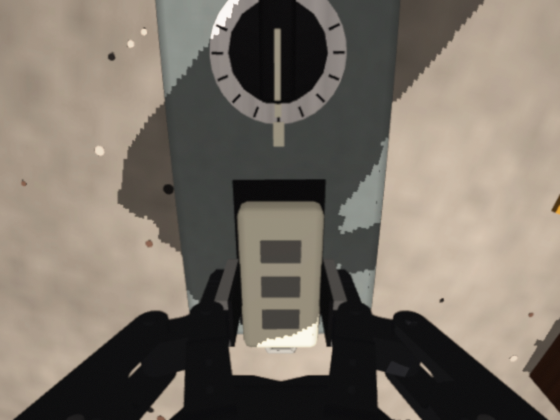

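The fob (columns 239–323) sits centred over the pad (233–326), level and at rest about 10 mm above it. The pad edge is at row 180, as predicted, and the pointer lines up with the mark at column 278.

```bash
python3 -c "
from workcell import job_done; print(job_done())"
```

```text
the job is handed in; nothing more can be done
None
```

The job is handed in: the dial pointer is at its index mark, and the arm is holding the white fob level and centred lengthwise about 1 cm above the antenna pad, at about 15 s of the 64 s limit.

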